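# Clear the glue bottle and squeeze up a one-hand clamp on a glued handle block

### The job

In the coffee sample-roasting lab a wooden handle block with a freshly glued brass plate waits in the bench clamp. Take the glue bottle out from between the jaws and stand it upright in the brass tray, then pump the red trigger until the jaw's spring pad meets the brass plate, pushes the block against the fixed jaw and is itself pressed roughly half-way into the jaw, never all the way, which would crush the joint; move the jaw with the trigger only and leave the bowl, jar and sampling tool where they are. The clamp has no catch of its own, so finish while still holding the trigger squeezed: do not let go.

Things in the scene. Friction and masses are not known exactly. Their poses are not given: they have to be found in the camera images.
- clamp: Bench clamp, fixed: dark steel base plate 90 x 295 x 12 mm (x, y, z). Origin at table height under the working gap, z up. The jaw travels along the clamp's +y, straight to the fixed jaw; clamp yaw varies within 0.2 rad. Numbers called 'clamp' below are in this frame, mm. Between trigger and block nothing but the bottle stands higher than z 85.
- grip_top (a point): Centre of the top of the fixed, upright black grip post behind the trigger: 36 mm wide in x, clamp y -136 to -124 (a rib behind, look only, to -139), from the plate up to z 155; this point is clamp (0, -130, 155).
- pivot (a point): Trigger pivot, clamp (0, -100, 92), axis along x, between two blue side plates (44 mm long in y, 44 mm wide over both, tops at z 102). A toothed steel rod (12 mm wide, z 30 to 47) carries the jaw; it runs along y between the plates, beneath the trigger, and out behind to at most clamp y -215.
- trigger (a joint): Red lever, rad: 0 released (spring returns it; 3 to 4 N at its bar), 0.48 fully squeezed, its bar towards the grip post. A squeeze drives the jaw by ratchet: 42 mm per rad, after up to 9 mm idle (tooth pitch 9 mm). Let back, the jaw stays by friction: a full pump gains 18 mm. No catch: once the pad presses the block, letting the trigger back eases the jaw back.
- trigger_bar (a point): Centre of the trigger's red cross bar, 14 mm thick, 36 mm long in x, 50 mm above the pivot: clamp (0, -88, 141) released, (0, -112, 141) squeezed. Squeeze it with a finger behind the post (outer span 55 mm released, 31 squeezed) or push it. The post cannot move: fingers that close evenly must be centred at clamp y about -121, where the squeezed span will be.
- jaw (a joint): Travel of the moving jaw with its rod, m: grows towards the block, 0 to 0.098. Friction about 3 N. Blue jaw plate 44 mm wide in x, 12 mm thick, z 17 to 77, its front face at clamp y = joint value - 28 mm. It starts at 0 to 0.018. The robot must not push it (more than 3 N) directly.
- pad (a joint): How far the spring pad is pressed into the jaw plate, m: 0 = fully out, 0.012 = squashed flat against the plate (the block counts as crushed from 0.0112). Spring 1.5 N per mm. An orange neck 12 mm long shows between the white pad and the blue plate when fully out and vanishes as it is pressed in.
- pad_face (a point): Centre of the front face of the round white pad (36 mm in diameter), at clamp y = jaw value - pad value - 10 mm, z 47.
- block: Dark wooden handle block, 48 x 45 x 70 mm (x, y, z), about 250 g, with a 4 mm brass plate as its -y side (the side that faces the jaw). Origin: centre of its underside, z up, its y along the clamp's y. It stands loose on the clamp's plate, its back 1 to 4 mm short of the fixed jaw, its brass face 22.5 mm from its origin.
- anvil: The fixed jaw: blue upright plate 64 mm wide with a rubber face at clamp y 106, top at z 85. Its origin is that of the clamp.
- bottle: White glue bottle with an orange cap, 28 mm in diameter, 100 mm tall, about 70 g; the full-width part is the lowest 60 mm or so. Origin: centre of its underside, z up. It stands on the clamp's plate (12 mm above the table) between pad and block; there is room for fingers on its two sides along the clamp's x, not along y.
- tray: Square open brass tray, fixed, 110 x 110 mm outside, walls 4 mm thick and 30 mm high, floor about 4 mm thick. Origin: centre of its underside. It stands to the robot's left or right.
- bowl: White ceramic cupping bowl, 88 mm across, 55 mm high, a bystander; origin: centre of its underside. It stands on the side where the tray does not.
- jar: Amber jar with a steel cap, 66 mm across, 85 mm high, a bystander; origin: centre of its underside.
- trier: Brass sampling tool with a wooden handle, 200 mm long along its y and 26 mm wide, lying beyond the clamp, a bystander; origin: under its middle.
Things that resemble listed ones, but are neither listed nor needed, are in the scene too. Several things have the shape of the bottle; the one meant has the colours described above.

How it is judged:
By the outcome, as a careful person would: the job done as asked, in the order asked, and still so for the second after the job is handed in, while the arm keeps its last pose, push and grip.
It also fails if it takes over 72 s, if anything falls off the work surface, if the arm or the gripper's body presses on something with over 40 N, if the wrist force passes 120 N, or if a joint passes its speed limit or range.

### The arm

A 6-joint arm with a two-finger parallel gripper is mounted at the origin on the work surface. World frame = base frame: x ahead of the robot, y to its left, z up, the work surface at z = 0. Lengths are in m, angles in rad, forces in N, time in s.
With the tool pointing down it reaches from about 0.35 to 0.85 m from the base axis. Payload 8.1 kg.
Tool frame: the origin (TCP) lies at the very end of the fingers, on their centre line; the grasp point (between the pads) lies 19 mm behind it; z points along the fingers, y is the line along which they close (so a half turn about z gives the same grasp; the last joint's range is limited). The gripper opens to 93 mm and grips with 3 to 60 N. Pads are 15 mm wide; open, the fingers measure 128 mm over their backs; the gripper's body (75 mm by 188 mm) begins 65 mm behind the grasp point.
Start: joints at [-1.419, 0.13, 1.488, -0, 1.523, -0.085], TCP at [0.141, -0.583, 0.219] pointing down, gripper open.
Joint ranges: [-2.96, 2.96], [-0.89, 2.26], [0.02, 2.5], [-1.34, 4.48], [0, 2.73], [-2.66, 2.66]. Speed limits (rad/s): [2.39, 2.39, 2.79, 3.14, 3.14, 3.14].

### API

Orientations are given as a unit quaternion [x, y, z, w].
In Python, from workcell import ctrl gives the robot as it stands. The module is installed in compiled form; this text tells all that it offers.
- The arm moves only by the tool send_rows, never from a script. Its argument "deltas" is a list of rows, each a list of 2 entries, a list of its own where there are three numbers: the shift along the tool's x, y, z in mm, then the turn, a rotation vector about the tool's x, y, z in rad. A call has 1 to 20 rows; each row shifts and turns the commanded pose from where the row before left it, along the tool's axes as they then stand; what a row does not reach is not made up. A row lasts 1/12 s, in which the tool goes at most 41.7 mm and 7.16 degrees, less where a joint would pass 70% of its speed; a pose out of reach is approached as far as the arm can. A call with a gripper value outside its range is refused whole. "hand" is the closure in counts, from 0 (fully open) to 255 (shut), set as the call begins (left out, the last holds). The fingers move at their own pace and stop on an object; the grip force is fixed at half the most. Time passes only in rows, so rows that do not move let the fingers close. It gives the time, the measured TCP pose, the force, the opening and the grip force at its end, in the units of the state.
- ctrl.get_state(): the state, without advancing time (a new reading comes with each control period).
- ctrl.capture(name): name is "scene" or "top"; returns a dict with "frame" (384x512x3 uint8, red, green, blue), "depth" (384x512 float32, m along the optical axis (not along the pixel's ray), 0 where there is no reading), "fx", "fy", "cx", "cy" (pixels), "T" (4x4, takes a point from camera to world coordinates). Camera axes: x right, y down, z forward; pixel columns grow to the right and rows downward; lengths in m; the calibration is good to about 2 mm. A picture is of the moment at which its call begins.
- ctrl.sign_off(): hands the job in; it is judged then, once.
Trained networks look in a picture, given as the dict that the camera call returned (one of the last four; its "shot" number tells which), for a name from the list of things; names that differ only in an ending like _2 or _b are one class to them, and where a whole thing is asked for, a point or a joint stands for the part that bears it (a point fixed in the world has none). Each returns a list of dicts, best first, with "p" (0 to 1); they miss things now and then, are a little off and sometimes report something else, mostly with a low value. They report only what shows in the picture. A call takes as long as a camera call. They do not tell look-alikes from the thing itself.
- ctrl.find_in(target, picture): "point" ([row, column] as shares, 0 to 1, of the picture: columns of its width, rows of its height, amid what is visible of it).
- ctrl.cut_out(target, picture): "mask" (384x512 bool, what is visible of it) and "point" ([row, column] as shares, 0 to 1, of the picture: columns of its width, rows of its height, amid what is visible of it).
The state is a dict: "time_s": time; "joints": joint angles; "dq": joint speeds; "joint_efforts": joint torques, N m; "tool_pos": TCP position; "eef_rot": TCP orientation; "contact_force": force on the tool from outside, world axes, zero at the start; "wrist_torque": the same for the moment, N m; "gripper_width": finger opening in m; "grip_force": force on a finger pad.
Only numpy, scipy, OpenCV 4.12 (cv2) and the standard library are available. Lean on these libraries where they do the work, as an engineer would, in place of code of your own. Each camera call takes 0.05 s, during which the arm holds its last target. There are 200 camera calls.

## Working session

There is one attempt and no reset: what is moved stays moved. The work goes in short steps, Python scripts to look and compute and a tool call to move; the robot and the scene stay as the last step left them, time stands still between calls to the robot, and variables do not carry over. Pictures are saved under pics/ and viewed, at most 10 in all, crops included, and the job is handed in when it is done.

Besides the shell and the picture viewer there is one more tool, called after "Request:" by a JSON object that holds its "fn" and its "kwargs". send_rows: Moves the arm, as the interface text tells. Its arguments: {"type":"object","properties":{"deltas":{"type":"array"},"hand":{"type":"number"}},"required":["deltas"]}

```bash
mkdir -p pics
cat > h.py <<'E'
import numpy as np, cv2
from workcell import ctrl
from scipy.spatial.transform import Rotation as R
def cloud(p):
    d=p["depth"]; v,u=np.mgrid[:d.shape[0],:d.shape[1]]
    P=np.stack([(u-p["cx"])/p["fx"]*d,(v-p["cy"])/p["fy"]*d,d],-1)
    return P@p["T"][:3,:3].T+p["T"][:3,3]
def save(n,im,s=1):
    cv2.imwrite("pics/"+n+".png",cv2.resize(im[...,::-1],None,fx=s,fy=s,interpolation=cv2.INTER_CUBIC))
E
python3 - <<'E'
from h import *
ims=[]
for c in("scene","top"):
    p=ctrl.capture(c); W=cloud(p); save(c+"0",p["frame"],1.5)
    print(c,p["T"][:3,3].round(3))
    for n in("clamp","grip_top","pivot","trigger_bar","pad_face","block","anvil","bottle","tray","bowl","jar","trier"):
        for r in ctrl.cut_out(n,p)[:4]:
            m=r["mask"]&(p["depth"]>0); q=W[m]
            if len(q): print(n,round(r["p"],2),(np.array(r["point"])*[384,512]).round(),m.sum(),np.median(q,0).round(3),np.percentile(q,2,0).round(3),np.percentile(q,98,0).round(3))
s=ctrl.get_state();print(s)
E
```

```text
scene [ 1.309 -0.135  0.713]
clamp 0.19 [205. 380.] 940 [0.645 0.31  0.057] [0.605 0.289 0.003] [0.659 0.345 0.086]
grip_top 0.56 [221. 245.] 3878 [ 0.632 -0.037  0.029] [ 0.561 -0.137 -0.   ] [0.67  0.158 0.148]
pivot 0.64 [221. 246.] 3848 [ 0.632 -0.037  0.03 ] [ 0.566 -0.141  0.   ] [0.669 0.164 0.148]
pivot 0.28 [194. 235.] 164 [ 0.627 -0.054  0.13 ] [ 0.482 -0.064 -0.   ] [ 0.638 -0.042  0.148]
trigger_bar 0.63 [193. 235.] 187 [ 0.627 -0.054  0.129] [ 0.605 -0.066  0.087] [ 0.638 -0.042  0.148]
pad_face 0.52 [219. 255.] 677 [0.62  0.001 0.043] [ 0.581 -0.156  0.   ] [0.644 0.041 0.077]
pad_face 0.45 [213. 268.] 92 [0.612 0.036 0.052] [0.591 0.003 0.034] [0.62  0.044 0.066]
block 0.56 [202. 304.] 686 [0.611 0.111 0.064] [0.572 0.091 0.017] [0.619 0.14  0.084]
anvil 0.79 [197. 316.] 294 [0.608 0.149 0.072] [ 0.527  0.138 -0.001] [0.616 0.197 0.086]
bottle 0.93 [250. 274.] 316 [0.745 0.01  0.056] [ 0.735 -0.001  0.01 ] [0.751 0.024 0.101]
bottle 0.87 [240. 327.] 311 [0.735 0.132 0.054] [0.724 0.122 0.009] [0.741 0.144 0.099]
bottle 0.84 [206. 282.] 290 [0.607 0.063 0.059] [0.596 0.
[... 1859 characters left out ...]
1.3, 'joints': array([-1.41941037e+00,  1.30413562e-01,  1.48821202e+00, -2.36350815e-05,
        1.52304673e+00, -8.53808352e-02]), 'dq': array([-0.00058299,  0.00037337,  0.00219302,  0.00113154, -0.00119353,
        0.00022563]), 'joint_efforts': array([ 1.58710245e-03, -5.59757996e+01, -4.92047024e+01,  7.69486721e-02,
        2.28151371e-02, -2.14355612e-05]), 'tool_pos': array([ 0.14075755, -0.58323424,  0.2186205 ]), 'eef_rot': array([ 9.93000798e-01,  1.18107635e-01, -1.31118907e-05, -3.94193107e-05]), 'contact_force': array([ 0.3182916 , -0.13875088, -0.50548123]), 'wrist_torque': array([ 0.06495414, -0.04082583,  0.01408811]), 'grip_force': 0.0, 'gripper_width': 0.0929466601210745}
```

View pics/scene0.png

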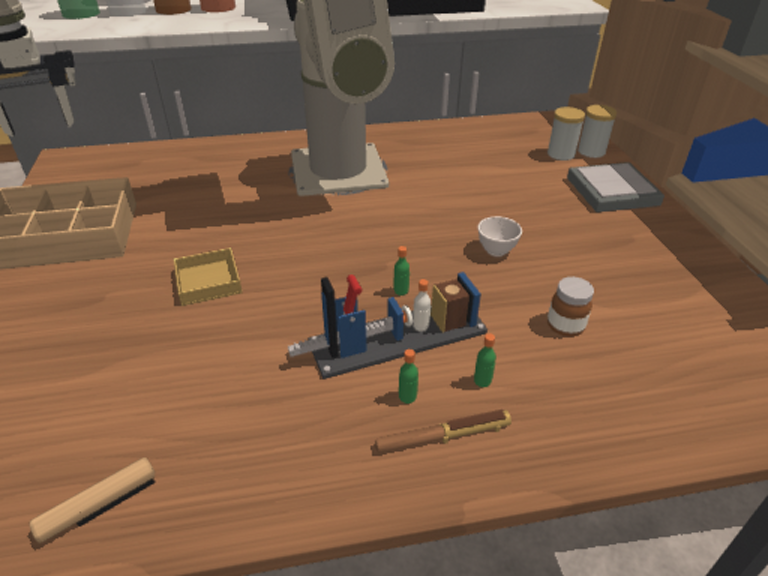

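View pics/top0.png

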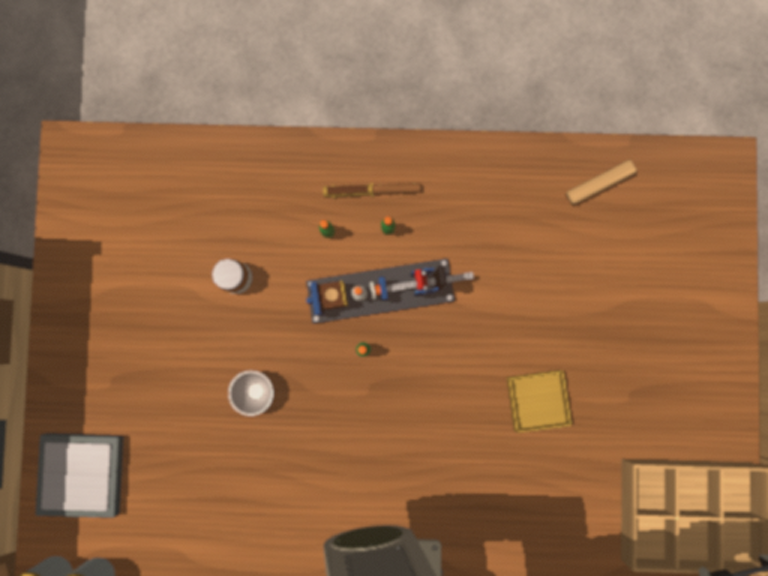

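Run:
```python
from h import *
p=ctrl.capture("scene"); W=cloud(p); save("crop",p["frame"][165:285,190:350],5)
f=p["frame"].astype(int); hsv=cv2.cvtColor(p["frame"],cv2.COLOR_RGB2HSV)
p2=ctrl.capture("top"); W2=cloud(p2)
# high points near the clamp in top & scene: grip top z>.148, bar 
for nm,q,fr in(("scene",W,p["frame"]),("top",W2,p2["frame"])):
    h=cv2.cvtColor(fr,cv2.COLOR_RGB2HSV)
    red=((h[...,0]<6)|(h[...,0]>174))&(h[...,1]>150)&(h[...,2]>60)
    near=(abs(q[...,0]-.62)<.07)&(q[...,1]>-.16)&(q[...,1]<.18)
    for t,m in(("post",near&(q[...,2]>.145)&~red),("bar",near&(q[...,2]>.125)&red),
      ("cap",near&(q[...,2]>.09)&(q[...,1]>.03)&(q[...,1]<.1)),
      ("blocktop",near&(abs(q[...,2]-.082)<.004)&(q[...,1]>.085)&(q[...,1]<.138)),
      ("anvtop",near&(q[...,2]>.08)&(q[...,1]>.138))):
        k=q[m]
        if len(k)>3:
            r=cv2.minAreaRect((k[:,:2]*1000).astype(np.float32)); print(nm,t,len(k),k.mean(0).round(4),k.min(0).round(3),k.max(0).round(3),np.round(r[0],1),np.round(r[1],1),round(r[2],1))
```

```text
scene post 79 [ 0.6311 -0.0902  0.1527] [ 0.609 -0.099  0.145] [ 0.647 -0.044  0.157] [623.3 -70.3] [36.9 53.7] 13.3
scene bar 97 [ 0.6243 -0.051   0.1412] [ 0.603 -0.058  0.125] [ 0.639 -0.042  0.149] [621.  -50.9] [36.5 13.2] 12.1
scene cap 52 [0.6009 0.0644 0.1054] [0.59  0.058 0.09 ] [0.607 0.073 0.114] [599.2  65.6] [14.5 17.2] 76.0
scene blocktop 234 [0.5936 0.1149 0.0816] [0.56  0.091 0.078] [0.622 0.138 0.085] [590.9 117.4] [54.6 49. ] 9.1
scene anvtop 105 [0.5865 0.148  0.0837] [0.552 0.139 0.08 ] [0.618 0.161 0.087] [585.  145.2] [65.1 19.8] 11.8
top post 63 [ 0.6263 -0.0864  0.1541] [ 0.602 -0.096  0.146] [ 0.644 -0.044  0.161] [623.3 -68.9] [34.7 53.5] 11.5
top bar 55 [ 0.6193 -0.0475  0.1465] [ 0.602 -0.056  0.129] [ 0.636 -0.041  0.153] [619.2 -48.6] [33.8 14.7] 2.5
top cap 24 [0.5979 0.0665 0.1117] [0.591 0.059 0.102] [0.605 0.074 0.115] [598.   66.4] [12.3 12.3] 46.4
top blocktop 214 [0.5905 0.1161 0.0823] [0.559 0.092 0.078] [0.618 0.138 0.086] [589.1 118.6] [52.2 49.3] 10.9
top anvtop 109 [0.585  0.1489 0.085 ] [0.553 0.139 0.08 ] [0.614 0.16  0.091] [583.3 149.1] [61.6 20.4] 1.3
```

View pics/crop.png

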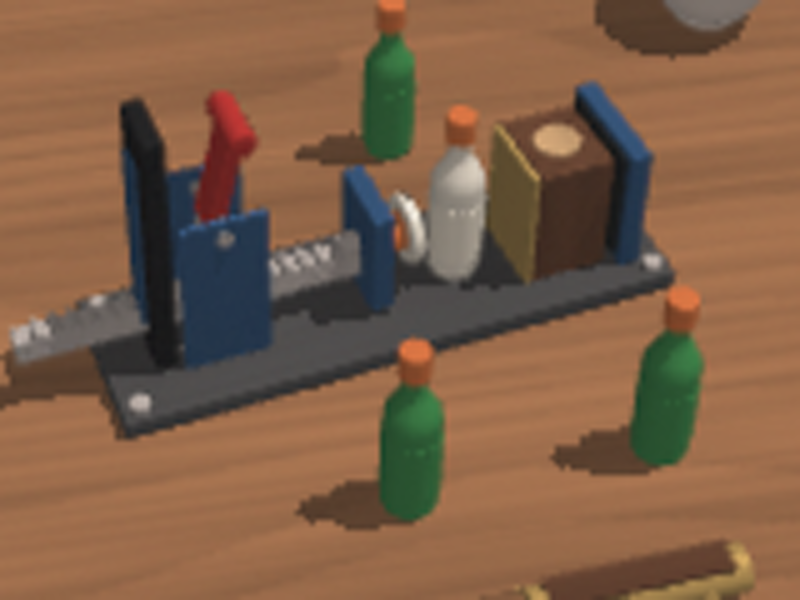

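The white bottle with the orange cap is at scene (206, 282), between pad and block. Possible mix-ups are the green look-alikes at (250, 274), (240, 327) and (183, 269). The close crop confirms the white one. Fitting the trigger bar and block gives clamp yaw ≈ 0.184 rad, origin ≈ (0.605, 0.037), with the bottle at clamp ≈ (0, 30). The tray is to the robot's right at ≈ (0.392, -0.298).

Request:
{"fn": "send_rows", "kwargs": {"deltas": [[[30,-26,0],[0,0,0]],[[30,-26,0],[0,0,0]],[[30,-26,0],[0,0,0]],[[30,-26,0],[0,0,0]],[[30,-26,0],[0,0,0]],[[30,-26,0],[0,0,0]],[[30,-26,0],[0,0,0]],[[30,-26,0],[0,0,0]],[[30,-26,0],[0,0,0]],[[30,-26,0],[0,0,0]],[[30,-26,0],[0,0,0]],[[30,-26,0],[0,0,0]],[[30,-26,0],[0,0,0]],[[30,-26,0],[0,0,0]],[[30,-26,0],[0,0,0]],[[30,-26,0],[0,0,0]],[[30,-26,0],[0,0,0]],[[30,-26,0],[0,0,0]],[[30,-26,0],[0,0,0]],[[30,-26,0],[0,0,0]]], "hand": 0}}

```text
time_s: 3.07
tool_pos: [0.6029, 0.065, 0.2187]
eef_rot: [0.993, 0.118, 0.0, 0.0]
contact_force: [1.2, -0.5, 0.2]
gripper_width: 0.0935
grip_force: 0.0
```

Request:
{"fn": "send_rows", "kwargs": {"deltas": [[[0,0,0],[0,0,-0.12]],[[0,0,0],[0,0,-0.12]],[[0,0,0],[0,0,-0.12]],[[0,0,0],[0,0,-0.12]],[[0,0,0],[0,0,-0.12]],[[0,0,0],[0,0,-0.12]],[[0,0,0],[0,0,-0.12]],[[0,0,0],[0,0,-0.12]],[[0,0,0],[0,0,-0.12]],[[0,0,0],[0,0,-0.12]],[[0,0,0],[0,0,-0.12]],[[0,0,0],[0,0,-0.12]],[[0,0,0],[0,0,-0.08]],[[0,0,0],[0,0,0]],[[0,0,0],[0,0,0]]]}}

```text
time_s: 4.32
tool_pos: [0.6021, 0.063, 0.2186]
eef_rot: [0.639, 0.769, 0.0, -0.0]
contact_force: [-0.9, 0.4, -0.5]
gripper_width: 0.093
grip_force: 0.0
```

```bash
cat >> h.py <<'E'
def go(t,yaw):
    "tool-frame shift (mm) and turn to TCP t, tool x heading yaw"
    s=ctrl.get_state(); r=R.from_quat(s["eef_rot"]); X=r.as_matrix()
    tgt=R.from_matrix(np.array([[np.cos(yaw),np.sin(yaw),0],[np.sin(yaw),-np.cos(yaw),0],[0,0,-1]]))
    print("t",round(s["time_s"],2),"pos",s["tool_pos"].round(4),"head",np.arctan2(X[1,0],X[0,0]).round(4),"F",s["contact_force"].round(1),
     "w",round(s["gripper_width"],4),"| shift mm",(1000*(r.inv().apply(np.array(t)-s["tool_pos"]))).round(1),"turn",(r.inv()*tgt).as_rotvec().round(3))
Y=0.184; YD=np.array([-np.sin(Y),np.cos(Y)]); XD=np.array([np.cos(Y),np.sin(Y)]); O=np.array([.605,.0367])
def cl(x,y,z): return np.r_[O+(x*XD+y*YD)/1000,z/1000]
def tocl(P): d=(P[...,:2]-O)*1000; return np.stack([d@XD,d@YD,P[...,2]*1000],-1)
E
python3 - <<'E'
from h import *
print(cl(0,30,0)); go([.5985,.0660,.041],Y+np.pi/2)
E
```

```text
[0.59951109 0.06619359 0.        ]
t 4.32 pos [0.6021 0.063  0.2186] head 1.754 F [-0.9  0.4 -0.5] w 0.093 | shift mm [  3.6  -3.  177.6] turn [ 0.    -0.    -0.001]
```

Request:
{"fn": "send_rows", "kwargs": {"deltas": [[[3.5,-3,10],[0,0,0]],[[0,0,30],[0,0,0]],[[0,0,30],[0,0,0]],[[0,0,30],[0,0,0]],[[0,0,30],[0,0,0]],[[0,0,30],[0,0,0]],[[0,0,17.5],[0,0,0]],[[0,0,0],[0,0,0]]]}}

```text
time_s: 4.98
tool_pos: [0.5936, 0.0659, 0.0349]
eef_rot: [0.639, 0.769, -0.003, -0.004]
contact_force: [-0.9, 0.1, -0.8]
gripper_width: 0.0931
grip_force: 0.0
```

Request:
{"fn": "send_rows", "kwargs": {"deltas": [[[0,0,0],[0,0,0]],[[0,0,0],[0,0,0]],[[0,0,0],[0,0,0]],[[0,0,0],[0,0,0]],[[0,0,0],[0,0,0]],[[0,0,0],[0,0,0]],[[0,0,0],[0,0,0]],[[0,0,0],[0,0,0]],[[0,0,0],[0,0,0]],[[0,0,0],[0,0,0]]], "hand": 255}}

```text
time_s: 5.82
tool_pos: [0.5984, 0.0658, 0.0411]
eef_rot: [0.638, 0.77, -0.0, -0.0]
contact_force: [-0.1, -0.5, 0.2]
gripper_width: 0.0309
grip_force: 0.0
```

Request:
{"fn": "send_rows", "kwargs": {"deltas": [[[0,0,0],[0,0,0]],[[0,0,0],[0,0,0]],[[0,0,0],[0,0,0]],[[0,0,0],[0,0,0]],[[0,0,0],[0,0,0]]]}}

```text
time_s: 6.23
tool_pos: [0.5984, 0.0659, 0.0411]
eef_rot: [0.638, 0.77, -0.0, -0.0]
contact_force: [-0.5, 0.3, -0.4]
gripper_width: 0.027
grip_force: 30.0
```

Request:
{"fn": "send_rows", "kwargs": {"deltas": [[[0,0,-10],[0,0,0]],[[0,0,-20],[0,0,0]],[[0,0,-30],[0,0,0]],[[0,0,-35],[0,0,0]],[[0,0,-35],[0,0,0]],[[0,0,-35],[0,0,0]],[[0,0,-15],[0,0,0]],[[0,0,0],[0,0,0]],[[0,0,0],[0,0,0]],[[0,0,0],[0,0,0]]]}}

```text
time_s: 7.07
tool_pos: [0.5977, 0.0658, 0.2198]
eef_rot: [0.638, 0.77, -0.001, -0.001]
contact_force: [-0.3, 0.3, -1.8]
gripper_width: 0.0271
grip_force: 30.0
```

Run:
```python
from h import *
p=ctrl.capture("scene"); W=cloud(p)
for r in ctrl.cut_out("tray",p)[:1]:
    m=r["mask"]&(p["depth"]>0)
    k=W[m]; k=k[k[:,2]>.024]; rr=cv2.minAreaRect((k[:,:2]*1000).astype(np.float32)); print(len(k),rr)
p2=ctrl.capture("top"); W2=cloud(p2)
for r in ctrl.cut_out("tray",p2)[:1]:
    k=W2[r["mask"]]; k=k[(k[:,2]>-.01)&(k[:,2]<.05)]; print(k.mean(0),cv2.minAreaRect((k[:,:2]*1000).astype(np.float32)))
save("lift",p["frame"][100:285,190:370],3.2)
C=tocl(W); near=(abs(C[...,0])<40)&(C[...,1]>-60)&(C[...,1]<100)&(C[...,2]>16)&(C[...,2]<90)
h=cv2.cvtColor(p["frame"],cv2.COLOR_RGB2HSV)
for n,m in(("blue",near&(h[...,0]>100)&(h[...,0]<125)&(h[...,1]>120)&(C[...,1]<20)),("white",near&(h[...,1]<60)&(h[...,2]>130)&(C[...,2]>30)),("orange",near&(h[...,0]<16)&(h[...,1]>170)&(h[...,2]>120))):
    k=C[m]; print(n,len(k),np.percentile(k,[5,50,95],0).round(1).tolist() if len(k) else "")
go([.392,-.298,.22],Y+np.pi/2)
```

```text
254 ((392.44287109375, -298.9770202636719), (113.94223022460938, 109.61271667480469), 9.082161903381348)
[ 0.39083347 -0.30177742  0.00928677] ((393.3721008300781, -302.56439208984375), (112.03559875488281, 120.9134750366211), 8.987661361694336)
blue 151 [[-14.3, -24.8, 23.7], [14.1, -23.1, 60.9], [21.5, -16.5, 77.7]]
white 39 [[-7.1, -5.0, 46.0], [6.6, 0.7, 59.8], [16.6, 4.3, 64.7]]
orange 3 [[5.0, -7.4, 49.0], [9.1, -6.9, 51.0], [10.0, -5.3, 52.9]]
t 7.27 pos [0.5974 0.0658 0.2191] head 1.7568 F [ 0.2  0.6 -1.9] w 0.027 | shift mm [-3.196e+02 -2.692e+02 -2.000e-01] turn [-0.003 -0.     0.002]
```

View pics/lift.png

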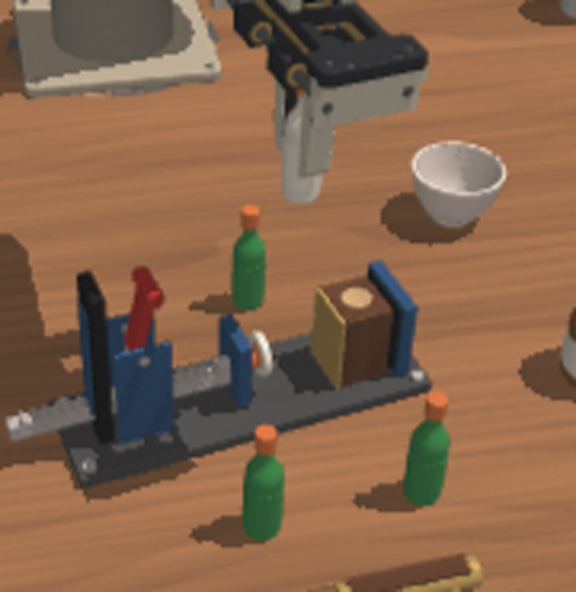

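Request:
{"fn": "send_rows", "kwargs": {"deltas": [[[-15,-12,0],[0,0,0]],[[-29,-24.5,0],[0,0,0]],[[-29,-24.5,0],[0,0,0]],[[-29,-24.5,0],[0,0,0]],[[-29,-24.5,0],[0,0,0]],[[-29,-24.5,0],[0,0,0]],[[-29,-24.5,0],[0,0,0]],[[-29,-24.5,0],[0,0,0]],[[-29,-24.5,0],[0,0,0]],[[-29,-24.5,0],[0,0,0]],[[-29,-24.5,0],[0,0,0]],[[-16,-12.5,0],[0,0,0]],[[0,0,0],[0,0,0]],[[0,0,0],[0,0,0]],[[0,0,0],[0,0,0]]]}}

```text
time_s: 8.52
tool_pos: [0.3929, -0.2988, 0.2205]
eef_rot: [0.639, 0.77, 0.0, -0.001]
contact_force: [0.5, 0.5, -0.3]
gripper_width: 0.0272
grip_force: 30.0
```

Run:
```python
from h import *
go([.392,-.300,.034],Y+np.pi/2)
```

```text
t 8.52 pos [ 0.3929 -0.2988  0.2205] head 1.7565 F [ 0.5  0.5 -0.3] w 0.0272 | shift mm [ -1.3  -1.1 186.5] turn [-0.    -0.001  0.002]
```

Request:
{"fn": "send_rows", "kwargs": {"deltas": [[[0,0,15],[0,0,0]],[[0,0,30],[0,0,0]],[[0,0,30],[0,0,0]],[[0,0,30],[0,0,0]],[[0,0,30],[0,0,0]],[[0,0,20],[0,0,0]],[[0,0,12],[0,0,0]],[[0,0,8],[0,0,0]],[[0,0,4],[0,0,0]],[[0,0,3],[0,0,0]],[[0,0,2],[0,0,0]],[[0,0,1],[0,0,0]],[[0,0,0],[0,0,0]],[[0,0,0],[0,0,0]],[[0,0,0],[0,0,0]]]}}

```text
time_s: 9.77
tool_pos: [0.3933, -0.2998, 0.0367]
eef_rot: [0.638, 0.77, -0.0, 0.001]
contact_force: [0.4, 0.7, -0.5]
gripper_width: 0.0277
grip_force: 30.0
```

Request:
{"fn": "send_rows", "kwargs": {"deltas": [[[0,0,1],[0,0,0]],[[0,0,1],[0,0,0]],[[0,0,0],[0,0,0]],[[0,0,0],[0,0,0]]]}}

```text
time_s: 10.1
tool_pos: [0.3929, -0.2994, 0.034]
eef_rot: [0.638, 0.77, 0.0, -0.0]
contact_force: [-0.2, 0.0, -0.7]
gripper_width: 0.027
grip_force: 30.0
```

Request:
{"fn": "send_rows", "kwargs": {"deltas": [[[0,0,1],[0,0,0]],[[0,0,0],[0,0,0]],[[0,0,0],[0,0,0]]]}}

```text
time_s: 10.35
tool_pos: [0.3929, -0.2994, 0.0331]
eef_rot: [0.638, 0.77, -0.0, -0.0]
contact_force: [-0.6, 0.3, -0.8]
gripper_width: 0.0271
grip_force: 30.0
```

Request:
{"fn": "send_rows", "kwargs": {"deltas": [[[0,0,0.5],[0,0,0]],[[0,0,0],[0,0,0]],[[0,0,0],[0,0,0]],[[0,0,0],[0,0,0]],[[0,0,0],[0,0,0]],[[0,0,0],[0,0,0]],[[0,0,0],[0,0,0]],[[0,0,0],[0,0,0]]], "hand": 110}}

```text
time_s: 11.02
tool_pos: [0.393, -0.2995, 0.0327]
eef_rot: [0.638, 0.77, -0.0, 0.0]
contact_force: [-1.0, -0.1, 0.2]
gripper_width: 0.053
grip_force: 0.0
```

Request:
{"fn": "send_rows", "kwargs": {"deltas": [[[0,0,-10],[0,0,0]],[[0,0,-20],[0,0,0]],[[0,0,-30],[0,0,0]],[[0,0,-35],[0,0,0]],[[0,0,-35],[0,0,0]],[[0,0,-35],[0,0,0]],[[0,0,-25],[0,0,0]],[[0,0,0],[0,0,0]],[[0,0,0],[0,0,0]]]}}

```text
time_s: 11.77
tool_pos: [0.3939, -0.3003, 0.2254]
eef_rot: [0.638, 0.77, -0.0, 0.002]
contact_force: [-0.3, 0.6, 1.0]
gripper_width: 0.053
grip_force: 0.0
```

Run:
```python
from h import *
p=ctrl.capture("scene"); W=cloud(p)
for r in ctrl.cut_out("bottle",p)[:5]:
    k=W[r["mask"]&(p["depth"]>0)]; print(round(r["p"],2),(np.array(r["point"])*[384,512]).round(),np.median(k,0).round(3),k.max(0).round(3))
print(cl(0,-62,0)); go(cl(0,-62,200),Y+np.pi/2)
```

```text
0.77 [243. 326.] [0.735 0.132 0.053] [0.742 0.147 0.101]
0.6 [181. 268.] [0.495 0.054 0.05 ] [0.503 0.088 0.101]
0.56 [251. 274.] [0.745 0.01  0.05 ] [0.751 0.031 0.1  ]
0.5 [176. 136.] [ 0.403 -0.297  0.049] [ 0.409 -0.285  0.103]
0.17 [203. 381.] [0.645 0.31  0.057] [0.662 0.385 0.087]
[ 0.61634374 -0.02425342  0.        ]
t 11.87 pos [ 0.3926 -0.2991  0.2219] head 1.7568 F [ 1.3 -0.4 -0.1] w 0.053 | shift mm [228.7 270.7  22. ] turn [-0.001 -0.001  0.002]
```

Request:
{"fn": "send_rows", "kwargs": {"deltas": [[[12,14,0],[0,0,0]],[[23,27,0],[0,0,0]],[[23,27,0],[0,0,0]],[[23,27,0],[0,0,0]],[[23,27,0],[0,0,0]],[[23,27,0],[0,0,0]],[[23,27,0],[0,0,0]],[[23,27,0],[0,0,0]],[[23,27,0],[0,0,0]],[[23,27,0],[0,0,0]],[[10,14,0],[0,0,0]],[[0,0,0],[0,0,0]],[[0,0,0],[0,0,0]],[[0,0,0],[0,0,0]]], "hand": 255}}

```text
time_s: 13.03
tool_pos: [0.6158, -0.0248, 0.221]
eef_rot: [0.638, 0.77, -0.001, -0.001]
contact_force: [0.0, 0.3, 0.2]
gripper_width: 0.0006
grip_force: 0.0
```

Run:
```python
from h import *
go(cl(0,-62,128),Y+np.pi/2)
```

```text
t 13.03 pos [ 0.6158 -0.0248  0.221 ] head 1.7567 F [0.  0.3 0.2] w 0.0006 | shift mm [ 0.4  1.  93. ] turn [-0.003 -0.     0.002]
```

Descend, then approach the bar in small steps to find the contact.

Request:
{"fn": "send_rows", "kwargs": {"deltas": [[[0,1,20],[0,0,0]],[[0,0,30],[0,0,0]],[[0,0,25],[0,0,0]],[[0,0,13],[0,0,0]],[[0,0,5],[0,0,0]],[[0,0,0],[0,0,0]],[[0,0,0],[0,0,0]],[[0,0,0],[0,0,0]]]}}

```text
time_s: 13.7
tool_pos: [0.6191, -0.0245, 0.1318]
eef_rot: [0.639, 0.77, 0.001, 0.001]
contact_force: [0.3, -0.1, 0.2]
gripper_width: 0.0008
grip_force: 0.0
```

Request:
{"fn": "send_rows", "kwargs": {"deltas": [[[-5,0,0],[0,0,0]],[[0,0,0],[0,0,0]],[[0,0,0],[0,0,0]]]}}

```text
time_s: 13.95
tool_pos: [0.6195, -0.0294, 0.1307]
eef_rot: [0.639, 0.77, 0.0, 0.001]
contact_force: [-0.5, 0.4, 0.2]
gripper_width: 0.0005
grip_force: 0.0
```

Request:
{"fn": "send_rows", "kwargs": {"deltas": [[[-3,0,0],[0,0,0]],[[0,0,0],[0,0,0]],[[0,0,0],[0,0,0]]]}}

```text
time_s: 14.2
tool_pos: [0.6196, -0.0318, 0.13]
eef_rot: [0.638, 0.77, 0.0, 0.0]
contact_force: [0.2, 1.9, 0.8]
gripper_width: 0.0004
grip_force: 1.0
```

Request:
{"fn": "send_rows", "kwargs": {"deltas": [[[-2,0,0],[0,0,0]],[[0,0,0],[0,0,0]],[[0,0,0],[0,0,0]]]}}

```text
time_s: 14.45
tool_pos: [0.62, -0.0336, 0.1299]
eef_rot: [0.638, 0.77, 0.0, 0.0]
contact_force: [0.7, 3.9, 2.5]
gripper_width: 0.0004
grip_force: 1.8
```

Request:
{"fn": "send_rows", "kwargs": {"deltas": [[[-2,0,0],[0,0,0]],[[0,0,0],[0,0,0]],[[0,0,0],[0,0,0]]]}}

```text
time_s: 14.7
tool_pos: [0.6203, -0.0359, 0.1297]
eef_rot: [0.638, 0.77, 0.0, 0.0]
contact_force: [-0.4, 3.4, 2.7]
gripper_width: 0.0004
grip_force: 1.7
```

Request:
{"fn": "send_rows", "kwargs": {"deltas": [[[-4,0,0],[0,0,0]],[[-4,0,0],[0,0,0]],[[-4,0,0],[0,0,0]],[[-3,0,0],[0,0,0]],[[-2,0,0],[0,0,0]],[[-1,0,0],[0,0,0]],[[0,0,0],[0,0,0]],[[0,0,0],[0,0,0]]]}}

```text
time_s: 15.37
tool_pos: [0.6237, -0.0533, 0.1299]
eef_rot: [0.638, 0.77, 0.0, 0.0]
contact_force: [-0.4, 4.7, 4.7]
gripper_width: 0.0003
grip_force: 2.5
```

```bash
cat >> h.py <<'E'
def jaw():
    p=ctrl.capture("scene"); C=tocl(cloud(p)); h=cv2.cvtColor(p["frame"],cv2.COLOR_RGB2HSV)
    near=(abs(C[...,0])<40)&(C[...,1]>-60)&(C[...,1]<75)&(C[...,2]>16)&(C[...,2]<90)
    for n,m in(("blue",near&(h[...,0]>100)&(h[...,0]<125)&(h[...,1]>120)),("white",near&(h[...,1]<60)&(h[...,2]>130)&(C[...,2]>30)&(abs(C[...,2]-47)<20)),("orange",near&(h[...,0]<16)&(h[...,1]>170)&(h[...,2]>120))):
        k=C[m]; print(n,len(k),np.percentile(k[:,1],[5,50,90,97]).round(1) if len(k) else "")
    s=ctrl.get_state(); c=tocl(s["tool_pos"]); F=s["contact_force"]; print("t",round(s["time_s"],2),"tcp clamp",c.round(1),"Fy",round(F[:2]@YD,1),"Fz",F[2].round(1))
    return p
E
python3 - <<'E'
from h import *
jaw()
E
```

```text
blue 158 [-11.4  -9.4  -3.9  -2.6]
white 78 [-57.1 -28.4  16.9  17.9]
orange 1 [9.8 9.8 9.8 9.8]
t 15.42 tcp clamp [  1.8 -91.9 129.9] Fy 4.5 Fz 4.6
```

Request:
{"fn": "send_rows", "kwargs": {"deltas": [[[-1,0,0],[0,0,0]],[[0,0,0],[0,0,0]],[[6,0,0],[0,0,0]],[[6,0,0],[0,0,0]],[[6,0,0],[0,0,0]],[[8,0,0],[0,0,0]],[[0,0,0],[0,0,0]],[[0,0,0],[0,0,0]]]}}

```text
time_s: 16.08
tool_pos: [0.6186, -0.0285, 0.1295]
eef_rot: [0.638, 0.77, -0.0, -0.0]
contact_force: [0.0, 0.3, 1.2]
gripper_width: 0.0004
grip_force: 0.0
```

Request:
{"fn": "send_rows", "kwargs": {"deltas": [[[-6,0,0],[0,0,0]],[[-5,0,0],[0,0,0]],[[-5,0,0],[0,0,0]],[[-4,0,0],[0,0,0]],[[-3,0,0],[0,0,0]],[[-2,0,0],[0,0,0]],[[-1,0,0],[0,0,0]],[[0,0,0],[0,0,0]],[[0,0,0],[0,0,0]]]}}

```text
time_s: 16.83
tool_pos: [0.6243, -0.0543, 0.1306]
eef_rot: [0.638, 0.77, 0.001, 0.0]
contact_force: [-0.4, 5.9, 4.3]
gripper_width: 0.0005
grip_force: 2.5
```

Run:
```python
from h import *
jaw()
```

```text
blue 156 [ 7.4  9.2 14.9 15.9]
white 101 [-56.8 -19.8  35.2  36.9]
orange 0 
t 16.88 tcp clamp [  2.3 -93.  130.6] Fy 4.5 Fz 3.8
```

Request:
{"fn": "send_rows", "kwargs": {"deltas": [[[6,0,0],[0,0,0]],[[6,0,0],[0,0,0]],[[6,0,0],[0,0,0]],[[8,0,0],[0,0,0]],[[0,0,0],[0,0,0]],[[0,0,0],[0,0,0]]]}}

```text
time_s: 17.38
tool_pos: [0.6186, -0.0284, 0.1295]
eef_rot: [0.638, 0.77, -0.0, -0.0]
contact_force: [0.4, -0.4, 0.2]
gripper_width: 0.0005
grip_force: 0.0
```

Request:
{"fn": "send_rows", "kwargs": {"deltas": [[[-6,0,0],[0,0,0]],[[-5,0,0],[0,0,0]],[[-5,0,0],[0,0,0]],[[-4,0,0],[0,0,0]],[[-3,0,0],[0,0,0]],[[-2,0,0],[0,0,0]],[[-1,0,0],[0,0,0]],[[0,0,0],[0,0,0]],[[0,0,0],[0,0,0]]]}}

```text
time_s: 18.13
tool_pos: [0.6243, -0.0543, 0.1305]
eef_rot: [0.638, 0.77, 0.001, 0.0]
contact_force: [-0.3, 4.2, 3.9]
gripper_width: 0.0005
grip_force: 2.5
```

Run:
```python
from h import *
p=jaw(); save("p3",p["frame"][165:285,190:350],5)
```

```text
blue 172 [25.3 27.  33.4 34.8]
white 117 [-55.4 -11.5  52.6  53.9]
orange 2 [44.9 44.9 44.9 44.9]
t 18.18 tcp clamp [  2.4 -93.  130.6] Fy 5.2 Fz 4.7
```

View pics/p3.png

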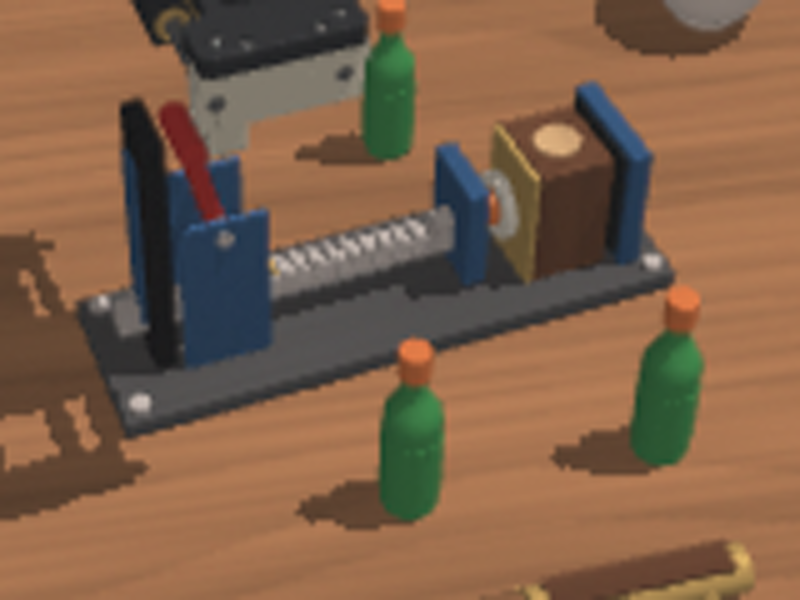

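Request:
{"fn": "send_rows", "kwargs": {"deltas": [[[6,0,0],[0,0,0]],[[6,0,0],[0,0,0]],[[6,0,0],[0,0,0]],[[8,0,0],[0,0,0]],[[0,0,0],[0,0,0]],[[0,0,0],[0,0,0]],[[-4,0,0],[0,0,0]],[[-4,0,0],[0,0,0]],[[-3,0,0],[0,0,0]],[[-1,0,0],[0,0,0]],[[0,0,0],[0,0,0]],[[0,0,0],[0,0,0]]]}}

```text
time_s: 19.18
tool_pos: [0.6215, -0.0399, 0.1308]
eef_rot: [0.638, 0.77, 0.001, -0.0]
contact_force: [-2.9, 7.4, 6.8]
gripper_width: 0.0008
grip_force: 4.0
```

Run:
```python
from h import *
jaw()
```

```text
blue 171 [31.2 33.  39.2 40.2]
white 118 [-54.5  -7.4  57.   58.9]
orange 1 [50.6 50.6 50.6 50.6]
t 19.23 tcp clamp [  2.2 -78.3 130.8] Fy 8.8 Fz 8.3
```

Request:
{"fn": "send_rows", "kwargs": {"deltas": [[[-2,0,0],[0,0,0]],[[0,0,0],[0,0,0]],[[0,0,0],[0,0,0]]]}}

```text
time_s: 19.48
tool_pos: [0.6219, -0.0416, 0.1309]
eef_rot: [0.638, 0.77, 0.001, -0.0]
contact_force: [-2.5, 8.1, 6.8]
gripper_width: 0.0003
grip_force: 4.3
```

Request:
{"fn": "send_rows", "kwargs": {"deltas": [[[-1,0,0],[0,0,0]],[[0,0,0],[0,0,0]],[[0,0,0],[0,0,0]]]}}

```text
time_s: 19.73
tool_pos: [0.6221, -0.0424, 0.131]
eef_rot: [0.638, 0.77, 0.001, -0.0]
contact_force: [-3.6, 8.7, 7.9]
gripper_width: 0.0003
grip_force: 4.7
```

Request:
{"fn": "send_rows", "kwargs": {"deltas": [[[-1,0,0],[0,0,0]],[[0,0,0],[0,0,0]],[[0,0,0],[0,0,0]]]}}

```text
time_s: 19.98
tool_pos: [0.6223, -0.0432, 0.131]
eef_rot: [0.638, 0.77, 0.001, -0.0]
contact_force: [-4.4, 10.6, 8.8]
gripper_width: 0.0005
grip_force: 5.1
```

Run:
```python
from h import *
jaw()
```

```text
blue 172 [33.8 35.6 41.1 42.9]
white 127 [-54.5  -8.9  57.6  60.1]
orange 0 
t 20.03 tcp clamp [  2.3 -81.7 131. ] Fy 10.0 Fz 9.7
```

```bash
cat >> h.py <<'E'
def meas(n=8):
    r=[];F=[]
    for i in range(n):
        p=ctrl.capture("scene"); C=tocl(cloud(p)); h=cv2.cvtColor(p["frame"],cv2.COLOR_RGB2HSV)
        b=(abs(C[...,0])<40)&(C[...,2]>16)&(C[...,2]<90)
        blue=b&(C[...,1]>0)&(C[...,1]<65)&(h[...,0]>100)&(h[...,0]<125)&(h[...,1]>120)
        white=b&(h[...,1]<60)&(h[...,2]>110)&(abs(C[...,2]-47)<20)&(C[...,1]>40)&(C[...,1]<70)
        brass=b&(h[...,0]>18)&(h[...,0]<32)&(h[...,1]>90)&(C[...,1]>45)&(C[...,1]<75)
        top=b&(abs(C[...,2]-82)<3)&(C[...,1]>50)&(C[...,1]<100)
        k=C[blue];fr=k[k[:,0]>20][:,1] if (k[:,0]>20).sum()>5 else k[:,1]
        r.append([np.median(C[blue][:,1]),np.percentile(fr,98),np.percentile(C[white][:,1],95),np.median(C[brass][:,1]),C[top][:,1].mean()])
        s=ctrl.get_state(); f=s["contact_force"]; F.append([f[:2]@YD,f[2],tocl(s["tool_pos"])[1]])
    print("t",round(s["time_s"],2),"bluemed,bluefront,white,brass,top",np.mean(r,0).round(2),"Fy,Fz,tcpy",np.mean(F,0).round(2)); return p
E
python3 - <<'E'
from h import *
meas()
E
```

```text
t 20.43 bluemed,bluefront,white,brass,top [35.55 43.2  60.94 62.15 80.25] Fy,Fz,tcpy [ 10.42   9.1  -81.74]
```

Request:
{"fn": "send_rows", "kwargs": {"deltas": [[[-1.5,0,0],[0,0,0]],[[0,0,0],[0,0,0]]]}}

```text
time_s: 20.6
tool_pos: [0.6225, -0.0445, 0.1312]
eef_rot: [0.638, 0.77, 0.002, -0.001]
contact_force: [-4.0, 11.6, 8.9]
gripper_width: 0.0005
grip_force: 5.7
```

Run:
```python
from h import *
meas()
```

```text
t 21.0 bluemed,bluefront,white,brass,top [36.64 43.4  61.34 62.15 80.15] Fy,Fz,tcpy [ 10.99   9.37 -83.03]
```

Request:
{"fn": "send_rows", "kwargs": {"deltas": [[[-1.5,0,0],[0,0,0]],[[0,0,0],[0,0,0]]]}}

```text
time_s: 21.17
tool_pos: [0.6228, -0.0458, 0.1312]
eef_rot: [0.638, 0.77, 0.002, -0.001]
contact_force: [-3.6, 11.4, 8.2]
gripper_width: 0.0006
grip_force: 5.7
```

Run:
```python
from h import *
p=meas(); save("s1",p["frame"][190:260,250:340],8)
```

```text
t 21.57 bluemed,bluefront,white,brass,top [37.56 45.06 61.11 62.22 80.27] Fy,Fz,tcpy [ 11.59   9.39 -84.38]
```

View pics/s1.png

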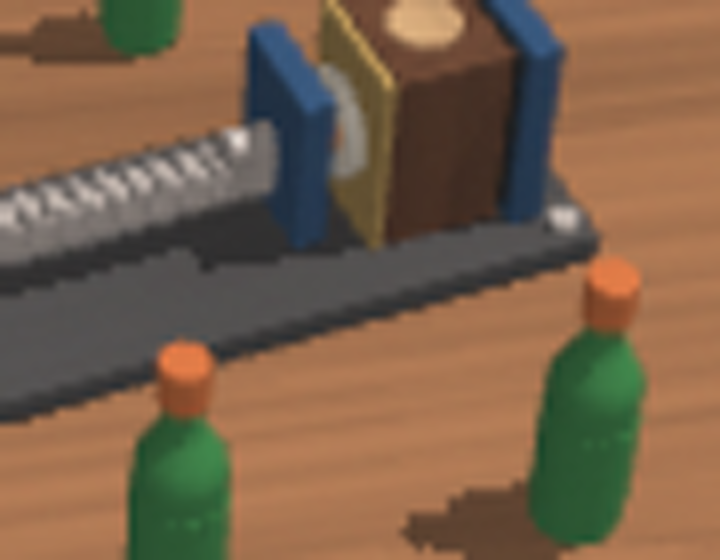

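Request:
{"fn": "send_rows", "kwargs": {"deltas": [[[-1,0,0],[0,0,0]],[[-1,0,0],[0,0,0]],[[-1,0,0],[0,0,0]],[[0,0,0],[0,0,0]],[[0,0,0],[0,0,0]]]}}

```text
time_s: 21.98
tool_pos: [0.6233, -0.0482, 0.1313]
eef_rot: [0.638, 0.77, 0.002, -0.001]
contact_force: [-4.1, 12.2, 11.6]
gripper_width: 0.0001
grip_force: 7.0
```

Run:
```python
from h import *
p=meas(); save("s2",p["frame"][190:260,250:340],8)
```

```text
t 22.38 bluemed,bluefront,white,brass,top [39.43 46.18 61.36 62.21 80.24] Fy,Fz,tcpy [ 14.28  10.93 -86.83]
```

View pics/s2.png

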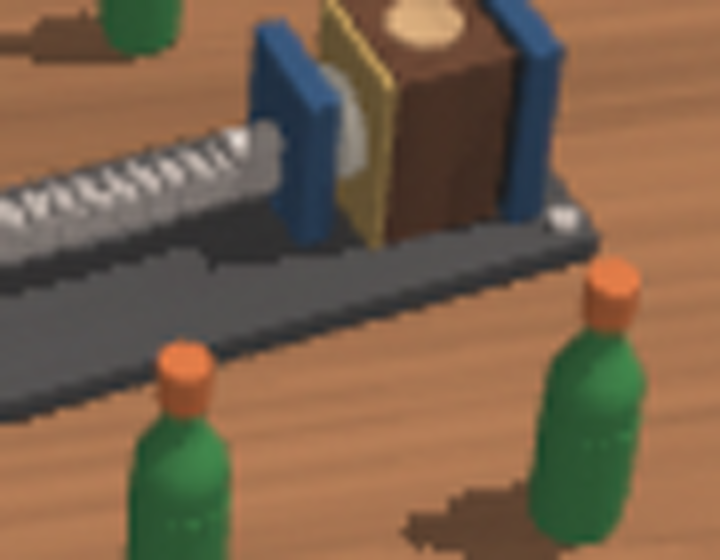

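The picture shows the plate corner at crop (341, 105) and the brass front at about (380, 90). The block is flush with the fixed jaw at (510, 150). The gap is about 12 mm of the free 18 mm, so the pad is about half pressed in. The relative depths (5.4 mm) and the push force agree with that, so I'm handing in while still holding.

Run:
```python
from h import *
print(ctrl.sign_off())
```

```text
the job is handed in; nothing more can be done
None
```

The job is handed in: the glue bottle stands upright in the brass tray, and the block is pushed against the fixed jaw with the pad pressed in about 6 of its 12 mm (estimated from camera and push force), the arm still holding the trigger squeezed.

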